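# Zero the burrs of a coffee grinder and hold the setting

### The arm

A 6-joint arm with a two-finger parallel gripper is mounted at the origin on the work surface. World frame = base frame: x ahead of the robot, y to its left, z up, the work surface at z = 0. Lengths are in m, angles in rad, forces in N, time in s.
With the tool pointing down it reaches from about 0.375 to 0.925 m from the base axis. Payload 5.7 kg.
Tool frame: the origin (TCP) lies midway between the tips of the shut fingers; the grasp point (between the pads) lies 19 mm behind it (manip.tcp_to_grasp is the distance from the TCP to the grasp point, in m); z points along the fingers, y is the direction in which the jaws open and shut (so a half turn about z gives the same grasp; the last joint's range is limited). The gripper opens to 88 mm and grips with 3 to 60 N. Pads are 20 mm wide; open, the fingers measure 115 mm over their backs; the gripper's body (75 mm by 178 mm) begins 61 mm behind the grasp point.
Start: joints at [1.044, 0.359, 1.51, -0, 1.272, -0.115], TCP at [0.24, 0.55, 0.223] pointing down, gripper open.
Joint ranges: [-2.97, 2.97], [-1.01, 2.36], [0.21, 2.38], [-0.96, 4.11], [0.2, 2.71], [-2.98, 2.98]. Speed limits (rad/s): [2.39, 2.39, 3.14, 3.14, 3.14, 3.14].

### API

Orientations are given as a unit quaternion [w, x, y, z].
In Python, from bench import manip gives the robot as it stands. The module is installed in compiled form; this text tells all that it offers.
- The arm moves only by the tool jog_arm, never from a script. Its argument "moves" is a list of rows, each a list of 3 entries, a list of its own where there are three numbers: the shift along the world's x, y, z in mm, then the turn, a rotation vector about the world's x, y, z in rad, then the closure, from 0 (fully open) to 1 (shut). A call has exactly 8 rows; each row shifts and turns the pose as measured when the row begins; what a row does not reach is not made up. A row lasts 1/10 s, in which the tool goes at most 50 mm and 8.59 degrees, less where a joint would pass 70% of its speed; a pose out of reach is approached as far as the arm can. A call with a gripper value outside its range is refused whole. The fingers move at their own pace and stop on an object; the grip force is fixed at half the most. Time passes only in rows, so rows that do not move let the fingers close, or fill a call up. It gives the time, the measured TCP pose, the force and the opening at its end, in the units of the state.
- manip.sense(): the state, without advancing time (a new reading comes with each control period).
- manip.snapshot(name): name is "scene" or "side" or "wrist"; returns the picture (480x640x3 uint8, blue, green, red); there is no depth.
- manip.get_calibration(name): a dict with "mtx" (3x3 intrinsics, pixels), "extrinsics" (4x4, takes a point from world to camera coordinates); the wrist camera has in their place "hand_eye" (4x4, takes a point from camera to tool coordinates, whose origin is the TCP and whose axes are the flange's). Camera axes: x right, y up, looking along -z (the intrinsics and any distortion apply to the point x, -y, -z); pixel columns grow to the right and rows downward; lengths in m; the calibration is good to about 2 mm. A picture is of the moment at which its call begins: read the wrist's pose just before it. get_calibration takes no time and is no camera call.
- manip.sign_off(): hands the job in, once; it reports no verdict.
Trained networks look in the newest picture that a camera, given by its name, has taken for a name from the list of things; names that differ only in an ending like _2 or _b are one class to them, and where a whole thing is asked for, a point or a joint stands for the part that bears it (a point fixed in the world has none). Each returns a list of dicts, best first, with "confidence" (0 to 1); they miss things now and then, are a little off and sometimes report something else, mostly with a low value. They report only what shows in the picture. A call takes as long as a camera call.
- manip.masks_of(target, camera): "region" (480x640 bool, what is visible of it) and "box" ([centre column, centre row, width, height] in pixels, round what is visible of it).
The state is a dict: "t": time; "qpos": joint angles; "joint_velocities": joint speeds; "joint_torque": joint torques, N m; "ee_pos": TCP position; "eef_rot": TCP orientation; "contact_force": force on the tool from outside, world axes, zero at the start; "torque": the same for the moment, N m; "finger_gap": opening from 0.0 (shut) to 1.0 (fully open).
Only numpy, scipy, OpenCV 4.12 (cv2) and the standard library are available. Lean on these libraries where they do the work, as an engineer would, in place of code of your own. Each camera call takes 0.05 s, during which the arm holds its last target.

### The job

The coffee grinder on the worktop has just been cleaned and its burrs need zeroing: first press the red pulse button on its top right down and let it come back up, to clear the last grounds, and do not press it again once you turn the dial. Then turn the black adjuster dial clockwise (seen from above) until it stops, with the burrs touching, and from that stop back it off a quarter turn anticlockwise. Finish with the gripper still holding the dial by its thumb-bar, steady at that setting, so that the lock screw can be done up; leave the hopper, jar and mug around the grinder where they stand.

Things in the scene. Friction and masses are not known exactly. Their poses are not given: they have to be found in the camera images.
- grinder: White home coffee grinder, hopper off, fixed: 180 mm deep (x), 120 wide (y), flat aluminium top plate 235 mm above the worktop. Origin at the centre of its underside, z up; its front (spout, fork) faces its own -x, roughly to the robot. On the plate, besides dial and button: black hopper throat 69 mm across, 8 high, at x +42; brass lock screw 13 mm across, 6 high, at x +3, y +47.
- pulse_button (a joint): Travel of the pulse button in m: 0 = up at rest, 0.006 = pressed right down to its stop. A spring lifts it again: about 2 N starts it moving, about 5.5 N brings it right down.
- button_top (a point): Centre of the top of the red round pulse button (23 mm across; grinder frame x -64, y -41 mm). At rest it stands 11 mm above the top plate, 246 mm above the worktop, in a flat black bezel 31 mm across and 3 mm high. Pressed straight down by 6 mm.
- dial (a joint): Angle of the adjuster dial in rad: 0 = burrs touching, a hard stop for clockwise turning; grows as it is turned anticlockwise seen from above (coarser), up to a stop at 4.4. Starts between 1.7 and 3.0. It has 0.07 N m of friction and stays where it is left; it does not rise or sink as it turns. A quarter turn is 1.57.
- thumb_bar: Upright black thumb-bar across the dial, to grip and turn it by: 42 mm long (own x), 12 thick (own y), from 14 to 42 mm above the top plate, on a knurled skirt 48 mm across, 14 high. Origin on the dial's axis at plate height (grinder x -42, y +15 mm); turns with the dial. White pointer line at its -x end; at dial 0 its axes are the grinder's, the pointer at the long red mark in front.
- dial_grip (a point): Point on the dial's axis inside the thumb-bar, 36 mm above the top plate (271 mm above the worktop), 6 mm below the bar's top: the height for the middle of the finger pads. Axes as the thumb-bar: they turn with the dial (yaw = grinder's yaw + dial angle). Nothing else on the plate is higher than 11 mm.
- hopper: The grinder's clear plastic hopper, standing upside down on its black lid on the worktop near the grinder: 112 mm across, 140 mm high. Origin at the centre of its underside. To be left alone.
- sauce_jar: Red sauce jar with brass-coloured lid, 72 mm across, 115 mm high, standing. Origin at the centre of its underside. To be left alone.
- coffee_cup: Blue mug, 72 mm across without its handle, 68 mm high. Origin at the centre of its underside. To be left alone.

How it is judged:
By the outcome, as a careful person would: the job done as asked, in the order asked, and still so for the second after the job is handed in, while the arm keeps its last pose, push and grip.
It also fails if it takes over 72 s, if anything falls off the work surface, if the arm or the gripper's body presses on something with over 40 N, if the wrist force passes 120 N, or if a joint passes its speed limit or range.

## Working session

There is one attempt and no reset: what is moved stays moved. The work goes in short steps, Python scripts to look and compute and a tool call to move; the robot and the scene stay as the last step left them, time stands still between calls to the robot, and variables do not carry over. Pictures are saved under pics/ and viewed, and the job is handed in when it is done.

Besides the shell and the picture viewer there is one more tool, called after ">>>" in YAML: its name, and indented under it one key for each argument. jog_arm: Moves the arm, as the interface text tells. Its arguments: {"type":"object","properties":{"moves":{"type":"array","items":{"type":"array"}}},"required":["moves"]}

```bash
mkdir -p pics; ls; python3 - <<'E'
from bench import manip
import cv2
print(manip.sense())
for n in("scene","side","wrist"):
    cv2.imwrite(f"pics/{n}0.png",manip.snapshot(n)); print(n,manip.get_calibration(n))
    for t in ("grinder","button_top","thumb_bar"):
        print(t,[(round(d["confidence"],2),d["box"]) for d in manip.masks_of(t,n)][:3])
E
```

```text
pics
{'t': 0.0, 'qpos': array([ 1.04388454e+00,  3.59454144e-01,  1.51141688e+00, -4.78274641e-06,
        1.27250575e+00, -1.15084385e-01]), 'joint_velocities': array([-5.39239323e-04,  6.79814273e-04, -1.06827320e-04,  6.12800645e-05,
       -2.67463207e-04,  1.64320286e-03]), 'joint_torque': array([-1.54807705e-03, -5.15346229e+01, -2.70728213e+01,  6.77230745e-02,
        3.49946762e-02, -1.96216070e-04]), 'ee_pos': array([0.23982388, 0.54923817, 0.2218458 ]), 'eef_rot': array([-2.79289017e-04,  2.04460872e-01,  9.78874331e-01, -8.47215977e-04]), 'contact_force': array([ 0.78545538, -0.25320114,  0.5961565 ]), 'torque': array([-0.0718378 , -0.03780133, -0.0157236 ]), 'finger_gap': 1.0024112418446411}
scene {'mtx': array([[615.33751021,   0.        , 316.1988897 ],
       [  0.        , 615.33751021, 242.10301514],
       [  0.        ,   0.        ,   1.        ]]), 'extrinsics': array([[ 0.58116336,  0.81363699, -0.01562033, -0.38861605],
       [-0.42586952,  0.3204338 ,  0.84614262,  0.07417785],
       [ 0.69345822, -0.48509486,  0.53272758, -1.61205785],
       [ 0.        ,
[... 615 characters left out ...]
inder [(0.73, [338.7, 311.5, 128.8, 159.3])]
button_top [(0.77, [333.7, 338.0, 15.6, 16.7])]
thumb_bar [(0.66, [320.4, 299.6, 31.9, 35.3])]
wrist {'mtx': array([[390.30383831,   0.        , 317.2301464 ],
       [  0.        , 390.30383831, 240.70981369],
       [  0.        ,   0.        ,   1.        ]]), 'hand_eye': array([[ 1.03381156e-03,  9.65715005e-01,  2.59602505e-01,
         6.96678715e-02],
       [ 9.99999445e-01, -9.46172170e-04, -4.62546864e-04,
        -8.96046930e-04],
       [-2.01059781e-04,  2.59602839e-01, -9.65715447e-01,
        -1.62082767e-01],
       [ 0.00000000e+00,  0.00000000e+00,  0.00000000e+00,
         1.00000000e+00]])}
grinder []
button_top []
thumb_bar []
```

View pics/scene0.png

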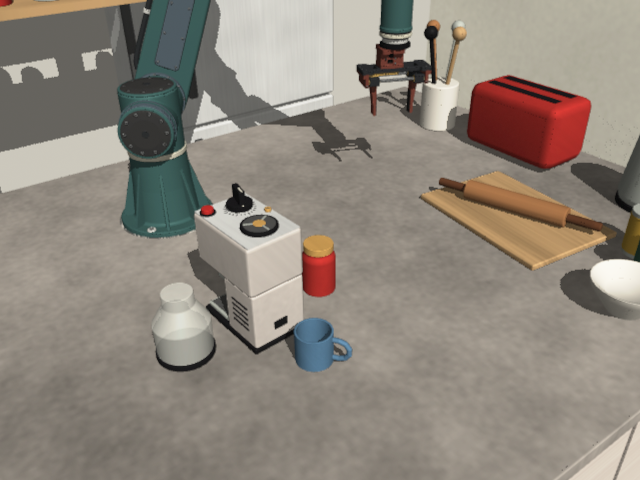

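View pics/side0.png

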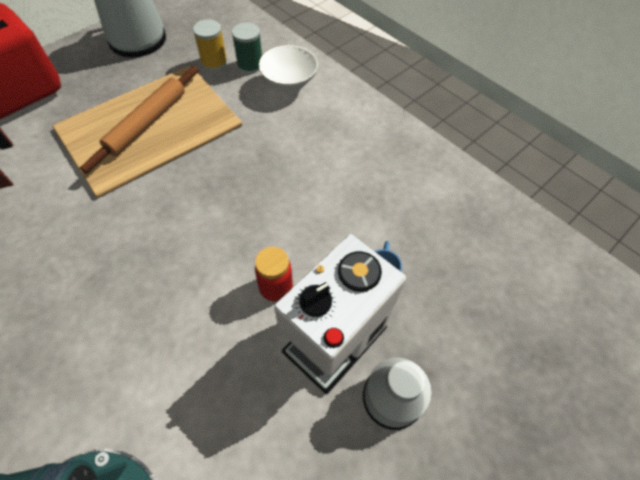

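```bash
cat > h.py <<'E'
import numpy as np, cv2
from bench import manip
from scipy.spatial.transform import Rotation as R
def cam(n,s=None):
    c=manip.get_calibration(n)
    K=c["mtx"]
    if n=="wrist":
        q=s["eef_rot"]; T=np.eye(4); T[:3,:3]=R.from_quat([q[1],q[2],q[3],q[0]]).as_matrix(); T[:3,3]=s["ee_pos"]
        E=np.linalg.inv(T@c["hand_eye"])
    else: E=c["extrinsics"]
    return K,np.diag([1,-1,-1,1])@E
def proj(C,p):
    K,E=C; p=np.atleast_2d(p); q=p@E[:3,:3].T+E[:3,3]; q=q@K.T; return q[:,:2]/q[:,2:]
def onplane(C,uv,z):
    K,E=C; d=E[:3,:3].T@np.linalg.inv(K)@np.array([uv[0],uv[1],1]); o=-E[:3,:3].T@E[:3,3]
    return o+d*(z-o[2])/d[2]
def ypr():
    pass
E
python3 - <<'E'
from h import *
for n,b,d in (("scene",(205.8,211.2),(241.3,199.8)),("side",(333.7,338),(320.4,299.6))):
    C=cam(n); print(n,onplane(C,b,.244),onplane(C,d,.263))
E
```

```text
scene [ 0.45787689 -0.0917193   0.244     ] [ 0.4907088  -0.03461051  0.263     ]
side [ 0.44882022 -0.08655868  0.244     ] [ 0.46886734 -0.036966    0.263     ]
```

The scene shows the grinder with its button at (206,211) and dial at (241,200). The side view has the button at (334,338), the dial at (316,300), and the pointer end facing the throat, so the dial angle is large. I'll lift the arm, then move over for a close wrist view.

>>> jog_arm:
  moves:
    - [[0,0,50],[0,0,0],0]
    - [[0,0,50],[0,0,0],0]
    - [[0,0,50],[0,0,0],0]
    - [[10,-30,30],[0,0,0],0]
    - [[15,-45,0],[0,0,0],0]
    - [[15,-45,0],[0,0,0],0]
    - [[15,-45,0],[0,0,0],0]
    - [[15,-45,0],[0,0,0],0]

```text
t: 1.4
ee_pos: [0.3092, 0.336, 0.4083]
eef_rot: [0.001, 0.2, 0.98, 0.0]
contact_force: [0.9, 0.2, -0.2]
finger_gap: 0.999
```

>>> jog_arm:
  moves:
    - [[15,-45,0],[0,0,0],0]
    - [[15,-45,0],[0,0,0],0]
    - [[15,-45,0],[0,0,0],0]
    - [[15,-45,0],[0,0,0],0]
    - [[15,-45,0],[0,0,0],0]
    - [[15,-45,0],[0,0,0],0]
    - [[15,-45,0],[0,0,0],0]
    - [[0,0,0],[0,0,0],0]

```text
t: 2.2
ee_pos: [0.416, 0.003, 0.4106]
eef_rot: [0.005, 0.202, 0.979, 0.001]
contact_force: [-0.0, 0.9, 0.2]
finger_gap: 1.005
```

>>> jog_arm:
  moves:
    - [[30,-35,0],[0,0,0],0.3]
    - [[10,-10,0],[0,0,0],0.6]
    - [[0,0,0],[0,0,0],0.9]
    - [[0,0,0],[0,0,0],1]
    - [[0,0,0],[0,0,0],1]
    - [[0,0,0],[0,0,0],1]
    - [[0,0,0],[0,0,0],1]
    - [[0,0,0],[0,0,0],1]

```text
t: 3.0
ee_pos: [0.4531, -0.0378, 0.4112]
eef_rot: [0.005, 0.202, 0.979, 0.002]
contact_force: [0.1, 0.5, -0.3]
finger_gap: 0.313
```

```bash
python3 - <<'E'
from h import *
s=manip.sense(); im=manip.snapshot("wrist"); cv2.imwrite("pics/w1.png",im); print(s["ee_pos"],s["eef_rot"],s["qpos"],s["finger_gap"])
C=cam("wrist",s)
for t,z in (("button_top",.246),("thumb_bar",.277),("grinder",.235)):
    for d in manip.masks_of(t,"wrist")[:2]:
        print(t,d["confidence"],d["box"],onplane(C,d["box"][:2],z))
        np.save(f"m_{t}.npy",d["region"]) 
E
```

```text
[ 0.45307429 -0.03776913  0.41119022] [0.0048948  0.20160084 0.97945259 0.00240267] [-0.23968335  0.00931997  1.49934782  0.00516826  1.62331727 -1.40419336] 0.3132936156881363
button_top 0.82 [266.7, 236.6, 24.8, 25.8] [ 0.45068206 -0.08394882  0.246     ]
thumb_bar 0.77 [333.2, 232.9, 55.6, 60.8] [ 0.46248664 -0.028076    0.277     ]
grinder 0.64 [229.6, 271.8, 78.5, 97.1] [ 0.46962015 -0.13181701  0.235     ]
grinder 0.56 [333.5, 253.9, 196.0, 209.9] [ 0.49146823 -0.03772233  0.235     ]
```

View pics/w1.png

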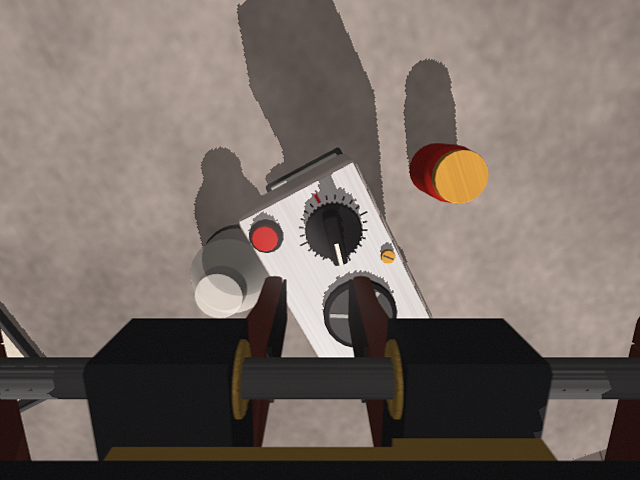

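```bash
python3 - <<'E'
import cv2
im=cv2.imread("pics/w1.png"); c=im[140:330,220:440]; cv2.imwrite("pics/w1z.png",cv2.resize(c,None,fx=3.6,fy=3.15*1,interpolation=cv2.INTER_CUBIC))
E
```

```text
(no output)
```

View pics/w1z.png

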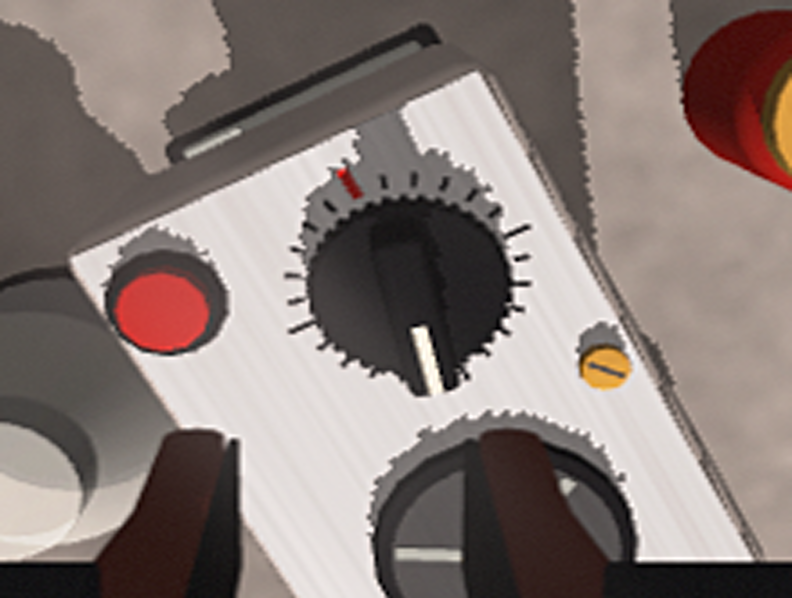

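```bash
python3 - <<'E'
from h import *
from scipy.optimize import least_squares
s=manip.sense(); C=cam("wrist",s)
im=cv2.imread("pics/w1.png").astype(int)
b,g,r=im[...,0],im[...,1],im[...,2]
red=((r>150)&(g<80)&(b<80)); red[:, :240]=0; red[:,290:]=0; red[:215]=0; red[265:]=0
ys,xs=np.nonzero(red); print("btn",xs.mean(),ys.mean())
P=np.array([[-.064,-.041,.246],[.003,.047,.241],[-.090,.060,.235],[-.090,-.060,.235]])
uv=np.array([[xs.mean(),ys.mean()],[388,256.5],[353,162],[240,219]])
def W(p,P):
    c,s_=np.cos(p[2]),np.sin(p[2]); Q=P.copy(); Q[:,0]=p[0]+c*P[:,0]-s_*P[:,1]; Q[:,1]=p[1]+s_*P[:,0]+c*P[:,1]; return Q
f=lambda p:(proj(C,W(p,P))-uv).ravel()
o=least_squares(f,[.52,-.05,0]); print(o.x,o.fun)
print("btn",W(o.x,P[:1]),"dial",W(o.x,np.array([[-.042,.015,.271]])), proj(C,W(o.x,np.array([[-.042,.015,.277],[.042,0,.243]]))))
print("btn direct",onplane(C,uv[0],.246))
ax=W(o.x,np.array([[-.042,.015,.277]]))[0]
for d in np.arange(1.7,3.1,.1):
    a=o.x[2]+d; e=ax-.021*np.array([np.cos(a),np.sin(a),0]); e2=e.copy(); e2[2]=.249; print(round(d,1),proj(C,[e,e2]).ravel().round(1))
E
```

```text
btn 264.5363825363825 238.6070686070686
[ 0.51426482 -0.04126244  0.06703223] [ 1.20870962  1.12392974  0.97149137  2.63080181  3.57868022 -4.48144597
 -5.90225796  1.6699474 ]
btn [[ 0.45315482 -0.08645721  0.246     ]] dial [[ 0.47135442 -0.02910937  0.271     ]] [[336.84533485 242.80601748]
 [360.46010502 317.37681227]]
btn direct [ 0.45182634 -0.08698635  0.246     ]
1.7 [314.9 257.2 314.9 247.2]
1.8 [316.5 259.2 316.3 249.1]
1.9 [318.3 261.  318.  250.8]
2.0 [320.3 262.7 319.8 252.3]
2.1 [322.4 264.1 321.8 253.6]
2.2 [324.7 265.4 323.9 254.8]
2.3 [327.1 266.4 326.1 255.7]
2.4 [329.5 267.1 328.4 256.4]
2.5 [332.1 267.7 330.7 256.9]
2.6 [334.7 267.9 333.1 257.2]
2.7 [337.3 268.  335.5 257.2]
2.8 [339.9 267.8 337.9 257. ]
2.9 [342.5 267.3 340.3 256.6]
3.0 [345.  266.6 342.6 256. ]
```

```bash
python3 - <<'E'
from h import *
s=manip.sense(); C=cam("wrist",s)
Z=lambda x,y:(220+x/3.6-.3,140+y/3.15-.3)
q=lambda n,x,y,z:print(n,onplane(C,Z(x,y),z).round(4)) or onplane(C,Z(x,y),z)
fl=q("fl",480,72,.235);fr=q("fr",72,258,.235);e=q("edge",765,560,.235)
a=q("markL",301,328,.235);b=q("markR",516,231,.235);m=q("red",348,183,.235)
q("skirt",411,292,.245);q("screw",605,368,.241);q("btn",163,312,.246);p0=q("p0",418,330,.277);p1=q("p1",433,392,.277)
c=q("bartopfar",398,235,.277)
ang=lambda v:np.arctan2(v[1],v[0])
print("yaw edge",ang(e-fl),"front",ang(fl-fr)-np.pi/2,"marks",ang(b-a)-np.pi/2,"red",ang((a+b)/2-m),"mid",(a+b)/2)
print("pointer dir",ang(p0-p1)%6.28)
E
```

```text
fl [0.4232 0.0082 0.235 ]
fr [ 0.4312 -0.103   0.235 ]
edge [0.5875 0.0236 0.235 ]
markL [ 0.4722 -0.0596  0.235 ]
markR [4.672e-01 1.000e-04 2.350e-01]
red [ 0.4386 -0.0323  0.235 ]
skirt [ 0.4708 -0.0297  0.245 ]
screw [0.5114 0.0057 0.241 ]
btn [ 0.4521 -0.0867  0.246 ]
p0 [ 0.4723 -0.0304  0.277 ]
p1 [ 0.4887 -0.0336  0.277 ]
bartopfar [ 0.4482 -0.025   0.277 ]
yaw edge 0.09290111578535329 front 0.07218396146478057 marks 0.08304600804850137 red 0.08242147351159962 mid [ 0.46972656 -0.02976368  0.235     ]
pointer dir 2.948744088711524
```

Grinder pose from several features agrees: yaw about 0.08, button near (0.452, -0.087), dial axis near (0.4695, -0.0296), dial angle about 2.85. In the wrist picture the button is at (265,239), the dial at (334,232) and the pointer end at (340,264). Next is the button, with the fingers shut.

>>> jog_arm:
  moves:
    - [[0,-40,0],[0,0,0],1]
    - [[0,-10,0],[0,0,0],1]
    - [[0,0,-40],[0,0,0],1]
    - [[0,0,-40],[0,0,0],1]
    - [[0,0,-35],[0,0,0],1]
    - [[0,0,-12],[0,0,0],1]
    - [[0,0,0],[0,0,0],1]
    - [[0,0,0],[0,0,0],1]

```text
t: 4.0
ee_pos: [0.4543, -0.0896, 0.2817]
eef_rot: [0.007, 0.203, 0.979, 0.003]
contact_force: [-0.1, -0.3, 0.2]
finger_gap: 0.004
```

```bash
python3 - <<'E'
from h import *
s=manip.sense(); im=manip.snapshot("wrist"); cv2.imwrite("pics/w2.png",im); print(s["ee_pos"],s["eef_rot"],s["qpos"],s["finger_gap"])
C=cam("wrist",s); print(proj(C,[[.452,-.087,.246],s["ee_pos"]]))
for d in manip.masks_of("button_top","wrist")[:2]: print(d["confidence"],d["box"],onplane(C,d["box"][:2],.246))
C=cam("side");im=manip.snapshot("side"); cv2.imwrite("pics/s2.png",cv2.resize(im[200:400,220:460],None,fx=3,fy=3)); print(proj(C,s["ee_pos"]))
E
```

```text
[ 0.45427152 -0.08961196  0.28166698] [0.00720677 0.20314498 0.97911737 0.00305999] [-0.35091954  0.09458294  1.71583929  0.00842438  1.31781155 -1.51461964] 0.004250176574004938
[[320.91378674 264.15696661]
 [319.00363484 297.06316518]]
0.66 [322.5, 257.6, 39.2, 40.4] [ 0.44895685 -0.08477756  0.246     ]
[[339.43301665 327.75054531]]
```

View pics/w2.png

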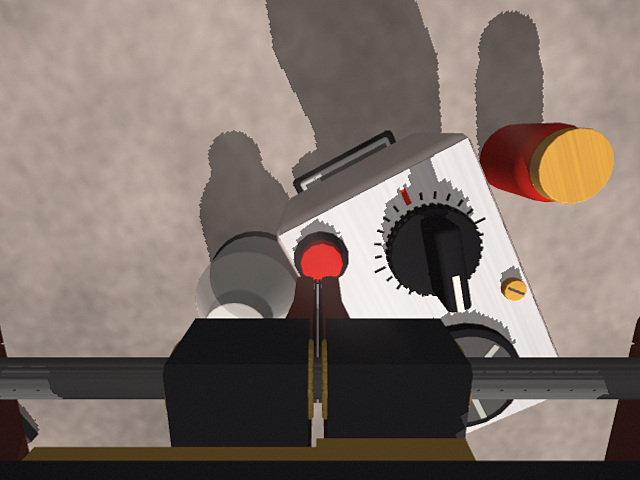

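View pics/s2.png

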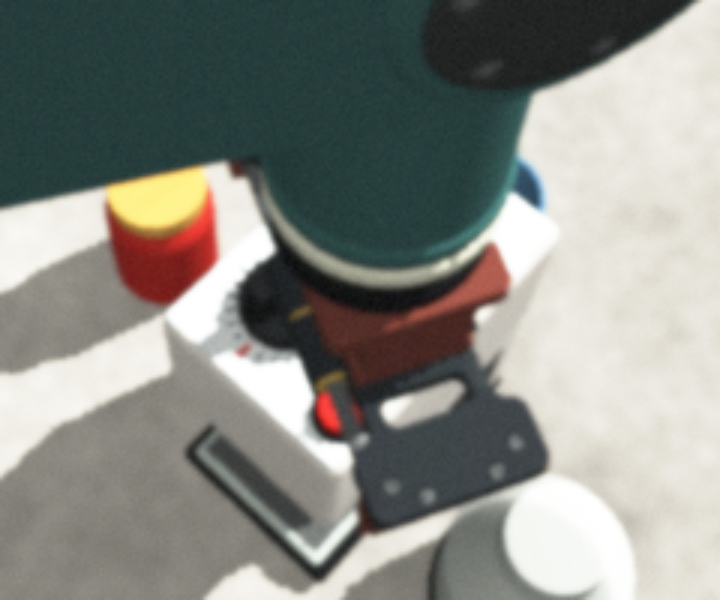

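>>> jog_arm:
  moves:
    - [[-3.5,3,0],[-0.003,0.015,0],1]
    - [[0,0,-15],[0,0,0],1]
    - [[0,0,-12],[0,0,0],1]
    - [[0,0,-3],[0,0,0],1]
    - [[0,0,-2],[0,0,0],1]
    - [[0,0,0],[0,0,0],1]
    - [[0,0,0],[0,0,0],1]
    - [[0,0,0],[0,0,0],1]

```text
t: 4.95
ee_pos: [0.4542, -0.0871, 0.2541]
eef_rot: [0.005, 0.203, 0.979, -0.001]
contact_force: [0.1, -0.2, -0.5]
finger_gap: 0.007
```

>>> jog_arm:
  moves:
    - [[-4,0,0],[0,0,0],1]
    - [[0,0,0],[0,0,0],1]
    - [[0,0,-4],[0,0,0],1]
    - [[0,0,-4],[0,0,0],1]
    - [[0,0,-3],[0,0,0],1]
    - [[0,0,-3],[0,0,0],1]
    - [[0,0,0],[0,0,0],1]
    - [[0,0,0],[0,0,0],1]

```text
t: 5.75
ee_pos: [0.4505, -0.0875, 0.2406]
eef_rot: [0.006, 0.203, 0.979, -0.001]
contact_force: [-1.8, 0.6, 5.1]
finger_gap: 0.007
```

>>> jog_arm:
  moves:
    - [[0,0,-3],[0,0,0],1]
    - [[0,0,-2],[0,0,0],1]
    - [[0,0,-2],[0,0,0],1]
    - [[0,0,-2],[0,0,0],1]
    - [[0,0,0],[0,0,0],1]
    - [[0,0,0],[0,0,0],1]
    - [[0,0,0],[0,0,0],1]
    - [[0,0,0],[0,0,0],1]

```text
t: 6.55
ee_pos: [0.4505, -0.0875, 0.2417]
eef_rot: [0.008, 0.203, 0.979, -0.002]
contact_force: [-2.2, 0.7, 4.6]
finger_gap: 0.004
```

>>> jog_arm:
  moves:
    - [[0,0,-3],[0,0,0],1]
    - [[0,0,-4],[0,0,0],1]
    - [[0,0,-4],[0,0,0],1]
    - [[0,0,-4],[0,0,0],1]
    - [[0,0,-4],[0,0,0],1]
    - [[0,0,-5],[0,0,0],1]
    - [[0,0,-5],[0,0,0],1]
    - [[0,0,-5],[0,0,0],1]

```text
t: 7.35
ee_pos: [0.4508, -0.0876, 0.2395]
eef_rot: [0.014, 0.201, 0.979, -0.004]
contact_force: [-17.3, 5.1, 52.0]
finger_gap: 0.004
```

```bash
python3 - <<'E'
from h import *
s=manip.sense();print(s["ee_pos"],s["contact_force"])
im=manip.snapshot("wrist"); cv2.imwrite("pics/w3.png",im)
E
```

```text
[ 0.45079791 -0.08761301  0.2395037 ] [-17.32263196   5.0737239   52.0474816 ]
```

View pics/w3.png

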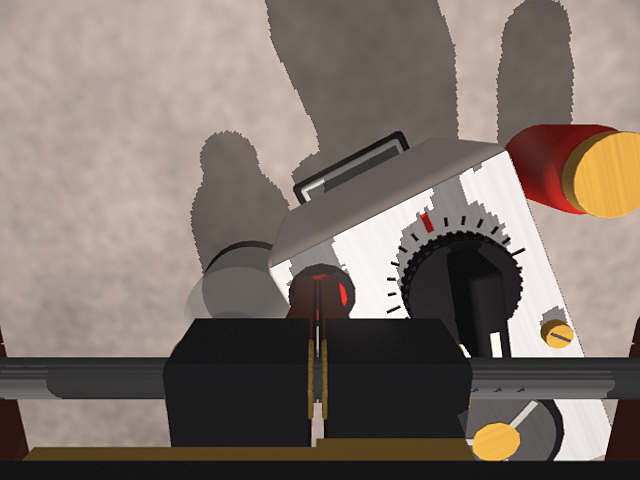

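The picture shows the fingertips over the red button at (322,295), pushed hard onto its stop. The force was 52 N, more than intended, but only on the fingertips. Lifting off now and opening.

>>> jog_arm:
  moves:
    - [[0,0,5],[0,0,0],1]
    - [[0,0,15],[0,0,0],1]
    - [[0,0,30],[0,0,0],1]
    - [[0,0,40],[0,0,0],0]
    - [[0,0,10],[0,0,0],0]
    - [[5,20,0],[0,0,0.05],0]
    - [[5,20,0],[0,0,0.05],0]
    - [[0,0,0],[0,0,0],0]

```text
t: 8.2
ee_pos: [0.4607, -0.0469, 0.3418]
eef_rot: [0.014, 0.151, 0.988, -0.003]
contact_force: [-0.2, 0.7, -0.1]
finger_gap: 0.423
```

```bash
cat >> h.py <<'E'
def rep(s):
    q=s["eef_rot"]; M=R.from_quat([q[1],q[2],q[3],q[0]]).as_matrix()
    yaw=np.arctan2(M[1,1],M[0,1]); z=M[:,2]
    # rotation taking z to (0,0,-1)
    tilt=np.cross(z,[0,0,-1])
    print("t",s["t"],"pos",s["ee_pos"].round(4),"jawyaw",round(yaw,4),"fix tilt",tilt.round(4),"F",s["contact_force"].round(1),"M",s["torque"].round(2),"gap",round(s["finger_gap"],3),"q",s["qpos"].round(2))
E
python3 - <<'E'
from h import *
s=manip.sense();rep(s)
im=manip.snapshot("wrist"); cv2.imwrite("pics/w4.png",im); C=cam("wrist",s)
print(proj(C,[[.452,-.087,.246],[.4695,-.0296,.277],[.4695,-.0296,.249]]))
for t,z in (("button_top",.246),("thumb_bar",.277)):
  for d in manip.masks_of(t,"wrist")[:1]: print(d["confidence"],d["box"],onplane(C,d["box"][:2],z))
E
```

```text
t 8.2 pos [ 0.4607 -0.0469  0.3418] jawyaw 1.2667 fix tilt [0.011  0.0272 0.    ] F [-0.2  0.7 -0.1] M [-0.02 -0.03 -0.01] gap 0.423 q [-0.25  0.04  1.63 -0.    1.44 -1.51]
[[259.16767767 242.55330461]
 [350.33283193 256.82704897]
 [347.05741736 243.2987383 ]]
0.89 [261.6, 240.2, 32.9, 31.9] [ 0.45091043 -0.08483982  0.246     ]
0.83 [346.2, 244.2, 74.7, 82.7] [ 0.461019   -0.02976396  0.277     ]
```

View pics/w4.png

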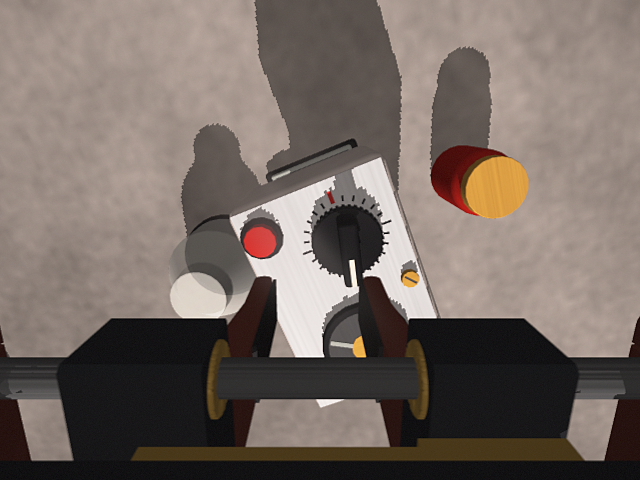

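```bash
python3 - <<'E'
from h import *
s=manip.sense();C=cam("wrist",s)
im=cv2.imread("pics/w4.png"); cv2.imwrite("pics/w4z.png",cv2.resize(im[170:310,280:440],None,fx=4,fy=4,interpolation=cv2.INTER_CUBIC))
g=im.min(axis=2).astype(int); m=np.zeros(g.shape,bool); m[258:290,344:358]=g[258:290,344:358]>150
ys,xs=np.nonzero(m); print(len(xs),ys.min(),ys.max())
for y in sorted(set(ys)): print(y,xs[ys==y].min(),xs[ys==y].max())
E
```

```text
184 260 289
260 350 353
261 349 353
262 349 354
263 350 354
264 350 354
265 350 354
266 350 354
267 350 354
268 350 354
269 350 354
270 350 354
271 351 355
272 351 355
273 351 355
274 351 355
275 351 355
276 351 355
277 351 355
278 351 355
279 352 356
280 352 356
281 352 356
282 344 356
283 344 356
284 344 356
285 344 356
286 344 357
287 344 357
288 344 357
289 344 357
```

View pics/w4z.png

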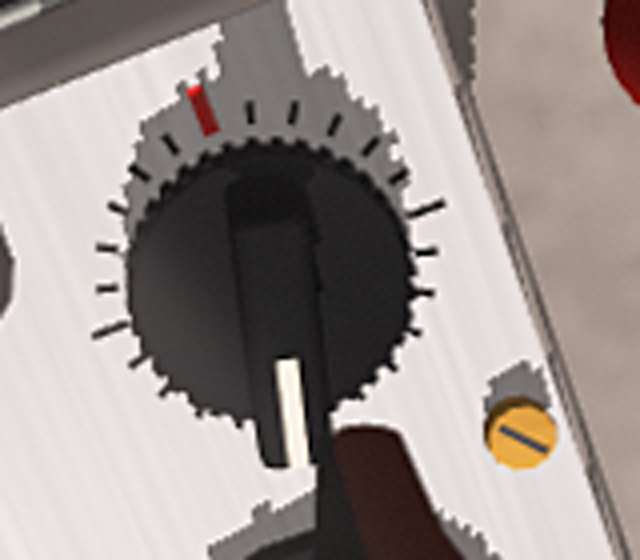

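```bash
python3 - <<'E'
from h import *
s=manip.sense();C=cam("wrist",s)
f=lambda a,b:(lambda v:(np.arctan2(v[1],v[0])%6.283,np.linalg.norm(v)))(onplane(C,a,.277)-onplane(C,b,.277))
print(f((351.4,260),(354.3,286)),f((280+233/4,170+225/4),(280+262/4,170+465/4)))
c=[onplane(C,(280+x/4,170+y/4),.277) for x,y in((270,222),(290,467))]; print(c,(c[0]+c[1])/2, f((280+270/4,170+222/4),(280+290/4,170+467/4)))
E
```

```text
(np.float64(2.965356292931788), np.float64(0.0172922375481073)) (np.float64(2.9674311094043704), np.float64(0.03890556833000389))
[array([ 0.44941497, -0.02757354,  0.277     ]), array([ 0.48815307, -0.03562267,  0.277     ])] [ 0.46878402 -0.0315981   0.277     ] (np.float64(2.9367246098810913), np.float64(0.039565504656866105))
```

>>> jog_arm:
  moves:
    - [[8,17,0],[0.01,0.025,0.12],0]
    - [[0,0,0],[0.005,0.01,0],0]
    - [[0,0,-20],[0,0,0],0]
    - [[0,0,-20],[0,0,0],0]
    - [[0,0,0],[0,0,0],0]
    - [[0,0,0],[0,0,0],0]
    - [[0,0,0],[0,0,0],0]
    - [[0,0,0],[0,0,0],0]

```text
t: 9.15
ee_pos: [0.4669, -0.0375, 0.3004]
eef_rot: [-0.006, 0.101, 0.995, 0.0]
contact_force: [0.8, -0.7, 0.1]
finger_gap: 1.0
```

```bash
python3 - <<'E'
from h import *
s=manip.sense();rep(s)
im=manip.snapshot("wrist"); cv2.imwrite("pics/w5.png",im); C=cam("wrist",s)
E
```

```text
t 9.15 pos [ 0.4669 -0.0375  0.3004] jawyaw 1.3693 fix tilt [-0.0016 -0.0116 -0.    ] F [ 0.8 -0.7  0.1] M [ 0.02 -0.01  0.02] gap 1.0 q [-0.23  0.1   1.66 -0.    1.39 -1.6 ]
```

View pics/w5.png

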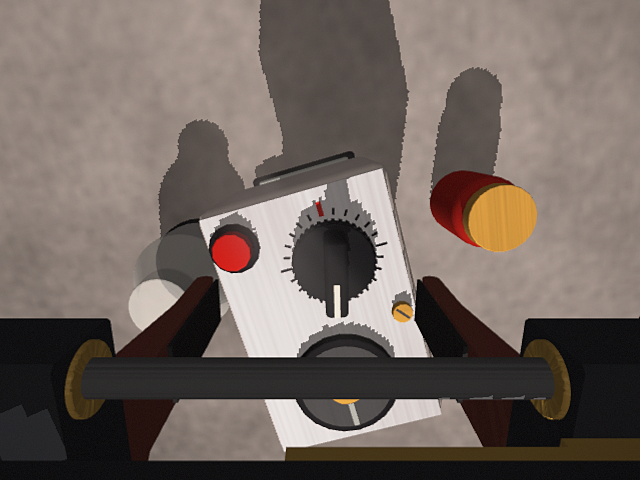

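>>> jog_arm:
  moves:
    - [[2,6,0],[0,-0.006,0.015],0.55]
    - [[2,4,0],[0,0,0],0.55]
    - [[0,0,0],[0,0,0],0.55]
    - [[0,0,0],[0,0,0],0.55]
    - [[0,0,0],[0,0,0],0.55]
    - [[0,0,-15],[0,0,0],0.55]
    - [[0,0,-15],[0,0,0],0.55]
    - [[0,0,0],[0,0,0],0.55]

```text
t: 10.0
ee_pos: [0.4727, -0.0264, 0.2719]
eef_rot: [-0.0, 0.092, 0.996, 0.0]
contact_force: [-0.7, -0.2, 1.5]
finger_gap: 0.447
```

```bash
python3 - <<'E'
from h import *
s=manip.sense();rep(s)
im=manip.snapshot("wrist"); cv2.imwrite("pics/w6.png",im); C=cam("wrist",s)
E
```

```text
t 10.0 pos [ 0.4727 -0.0264  0.2719] jawyaw 1.3865 fix tilt [-0.0004 -0.0003 -0.    ] F [-0.7 -0.2  1.5] M [ 0.05 -0.    0.01] gap 0.447 q [-0.2   0.13  1.7   0.    1.31 -1.59]
```

View pics/w6.png

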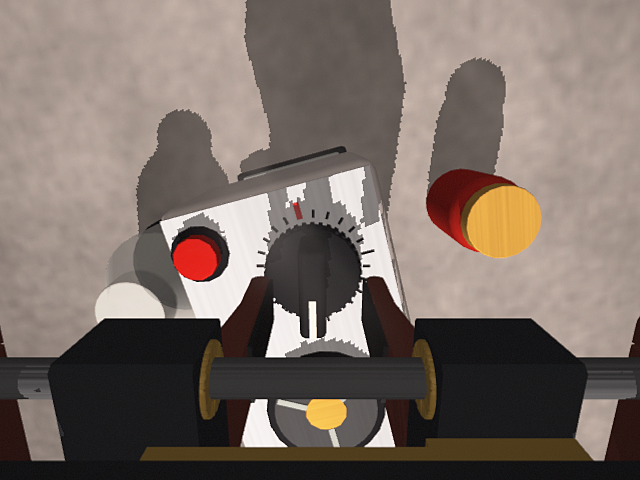

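>>> jog_arm:
  moves:
    - [[-4,-4,0],[0,0,0.01],0.55]
    - [[0,0,0],[0,0,0],0.55]
    - [[0,0,-8],[0,0,0],0.55]
    - [[0,0,-8],[0,0,0],0.55]
    - [[0,0,0],[0,0,0],0.55]
    - [[0,0,0],[0,0,0],0.55]
    - [[0,0,0],[0,0,0],0.55]
    - [[0,0,0],[0,0,0],0.55]

```text
t: 10.85
ee_pos: [0.4701, -0.0313, 0.2576]
eef_rot: [0.002, 0.087, 0.996, -0.0]
contact_force: [0.5, -0.3, 0.4]
finger_gap: 0.451
```

```bash
python3 - <<'E'
from h import *
s=manip.sense();rep(s)
E
```

```text
t 10.85 pos [ 0.4701 -0.0313  0.2576] jawyaw 1.3971 fix tilt [0.0006 0.004  0.    ] F [ 0.5 -0.3  0.4] M [-0.03 -0.02 -0.03] gap 0.451 q [-0.21  0.13  1.73  0.    1.27 -1.61]
```

>>> jog_arm:
  moves:
    - [[-0.5,1,-4],[0,0,0],0.55]
    - [[0,0,0],[0,0,0],1]
    - [[0,0,0],[0,0,0],1]
    - [[0,0,0],[0,0,0],1]
    - [[0,0,0],[0,0,0],1]
    - [[0,0,0],[0,0,0],1]
    - [[0,0,0],[0,0,0],1]
    - [[0,0,0],[0,0,0],1]

```text
t: 11.65
ee_pos: [0.4701, -0.0283, 0.2535]
eef_rot: [0.003, 0.087, 0.996, 0.002]
contact_force: [-0.0, 1.4, -0.3]
finger_gap: 0.136
```

```bash
python3 - <<'E'
from h import *
s=manip.sense();rep(s)
im=manip.snapshot("wrist"); cv2.imwrite("pics/w7.png",im); C=cam("wrist",s)
E
```

```text
t 11.65 pos [ 0.4701 -0.0283  0.2535] jawyaw 1.3973 fix tilt [-0.0029  0.0054  0.    ] F [-0.   1.4 -0.3] M [ 0.02 -0.05  0.04] gap 0.136 q [-0.21  0.14  1.74  0.    1.26 -1.61]
```

View pics/w7.png

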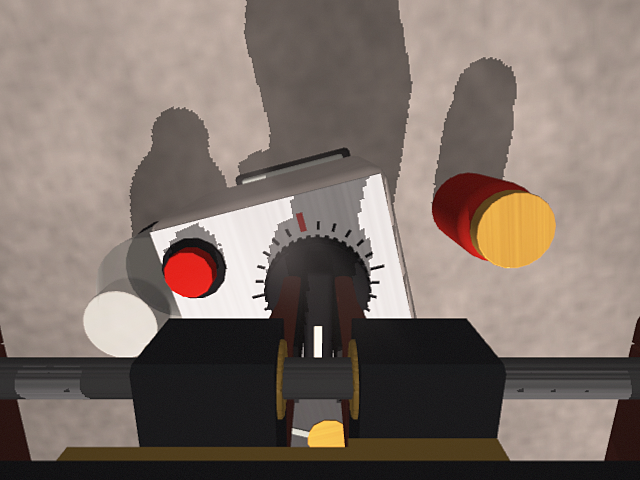

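>>> jog_arm:
  moves:
    - [[0,0,0],[0,0,-0.05],1]
    - [[0,0,0],[0,0,-0.1],1]
    - [[0,0,0],[0,0,-0.1],1]
    - [[0,0,0],[0,0,-0.1],1]
    - [[0,0,0],[0,0,-0.1],1]
    - [[0,0,0],[0,0,-0.1],1]
    - [[0,0,0],[0,0,-0.1],1]
    - [[0,0,0],[0,0,0],1]

```text
t: 12.5
ee_pos: [0.4696, -0.0292, 0.2535]
eef_rot: [0.002, 0.412, 0.911, -0.0]
contact_force: [0.2, 0.7, -0.3]
finger_gap: 0.133
```

```bash
python3 - <<'E'
from h import *
s=manip.sense();rep(s)
E
```

```text
t 12.5 pos [ 0.4696 -0.0292  0.2535] jawyaw 0.7221 fix tilt [0.0021 0.0045 0.    ] F [ 0.2  0.7 -0.3] M [ 0.06  0.02 -0.14] gap 0.133 q [-0.21  0.14  1.74 -0.    1.26 -0.93]
```

>>> jog_arm:
  moves:
    - [[0,0,0],[0,0,-0.1],1]
    - [[0,0,0],[0,0,-0.12],1]
    - [[0,0,0],[0,0,-0.12],1]
    - [[0,0,0],[0,0,-0.12],1]
    - [[0,0,0],[0,0,-0.12],1]
    - [[0,0,0],[0,0,-0.12],1]
    - [[0,0,0],[0,0,-0.12],1]
    - [[0,0,0],[0,0,0],1]

```text
t: 13.3
ee_pos: [0.4684, -0.0296, 0.2535]
eef_rot: [0.001, 0.744, 0.669, -0.002]
contact_force: [-0.1, -0.1, 0.3]
finger_gap: 0.136
```

```bash
python3 - <<'E'
from h import *
s=manip.sense();rep(s)
E
```

```text
t 13.3 pos [ 0.4684 -0.0296  0.2535] jawyaw -0.1061 fix tilt [ 0.0042 -0.001   0.    ] F [-0.1 -0.1  0.3] M [ 0.07 -0.   -0.07] gap 0.136 q [-0.21  0.14  1.74 -0.    1.27 -0.1 ]
```

>>> jog_arm:
  moves:
    - [[0,0,0],[0,0,-0.1],1]
    - [[0,0,0],[0,0,-0.12],1]
    - [[0,0,0],[0,0,-0.12],1]
    - [[0,0,0],[0,0,-0.12],1]
    - [[0,0,0],[0,0,-0.12],1]
    - [[0,0,0],[0,0,-0.12],1]
    - [[0,0,0],[0,0,-0.12],1]
    - [[0,0,0],[0,0,0],1]

```text
t: 14.1
ee_pos: [0.4674, -0.029, 0.2535]
eef_rot: [-0.001, 0.946, 0.323, -0.002]
contact_force: [-0.1, 0.9, -0.3]
finger_gap: 0.134
```

```bash
python3 - <<'E'
from h import *
s=manip.sense();rep(s)
im=manip.snapshot("wrist"); cv2.imwrite("pics/w8.png",im)
E
```

```text
t 14.1 pos [ 0.4674 -0.029   0.2535] jawyaw -0.9135 fix tilt [ 0.0002 -0.005   0.    ] F [-0.1  0.9 -0.3] M [-0.02  0.07 -0.08] gap 0.134 q [-0.21  0.14  1.74 -0.    1.27  0.71]
```

View pics/w8.png

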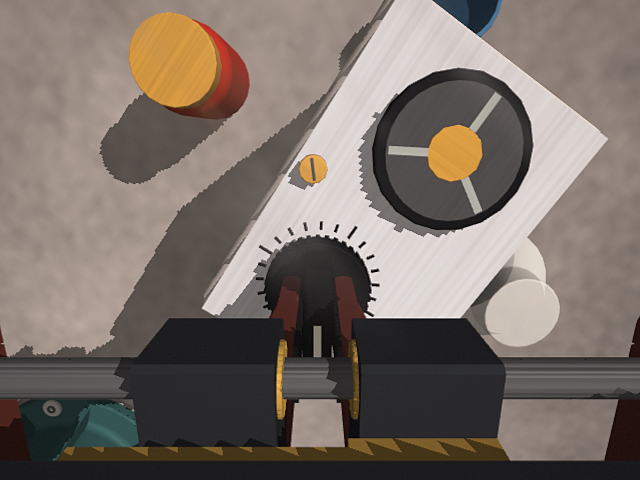

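>>> jog_arm:
  moves:
    - [[0,0,0],[0,0,-0.08],1]
    - [[0,0,0],[0,0,-0.08],1]
    - [[0,0,0],[0,0,-0.08],1]
    - [[0,0,0],[0,0,-0.08],1]
    - [[0,0,0],[0,0,-0.08],1]
    - [[0,0,0],[0,0,-0.05],1]
    - [[0,0,0],[0,0,0],1]
    - [[0,0,0],[0,0,0],1]

```text
t: 14.95
ee_pos: [0.467, -0.0284, 0.2535]
eef_rot: [-0.002, 0.993, 0.12, -0.002]
contact_force: [-0.6, 1.3, -0.4]
finger_gap: 0.134
```

```bash
python3 - <<'E'
from h import *
s=manip.sense();rep(s)
E
```

```text
t 14.95 pos [ 0.467  -0.0284  0.2535] jawyaw -1.3297 fix tilt [-0.0031 -0.0048 -0.    ] F [-0.6  1.3 -0.4] M [ 0.01  0.15 -0.08] gap 0.134 q [-0.21  0.14  1.74  0.    1.27  1.12]
```

>>> jog_arm:
  moves:
    - [[0,0,0],[0,0,-0.03],1]
    - [[0,0,0],[0,0,-0.03],1]
    - [[0,0,0],[0,0,-0.03],1]
    - [[0,0,0],[0,0,-0.03],1]
    - [[0,0,0],[0,0,-0.03],1]
    - [[0,0,0],[0,0,-0.03],1]
    - [[0,0,0],[0,0,-0.03],1]
    - [[0,0,0],[0,0,-0.03],1]

```text
t: 15.75
ee_pos: [0.4668, -0.0282, 0.2535]
eef_rot: [-0.002, 1.0, -0.001, -0.002]
contact_force: [0.5, 0.9, 0.3]
finger_gap: 0.141
```

```bash
python3 - <<'E'
from h import *
s=manip.sense();rep(s)
E
```

```text
t 15.75 pos [ 0.4668 -0.0282  0.2535] jawyaw -1.5737 fix tilt [-0.0041 -0.0044 -0.    ] F [0.5 0.9 0.3] M [0.12 0.14 0.73] gap 0.141 q [-0.21  0.14  1.74  0.    1.27  1.36]
```

>>> jog_arm:
  moves:
    - [[0,0,0],[0,0,-0.03],1]
    - [[0,0,0],[0,0,-0.03],1]
    - [[0,0,0],[0,0,-0.03],1]
    - [[0,0,0],[0,0,-0.03],1]
    - [[0,0,0],[0,0,-0.03],1]
    - [[0,0,0],[0,0,-0.03],1]
    - [[0,0,0],[0,0,-0.03],1]
    - [[0,0,0],[0,0,-0.03],1]

```text
t: 16.55
ee_pos: [0.4652, -0.0283, 0.2535]
eef_rot: [-0.001, 0.992, -0.122, -0.004]
contact_force: [-2.5, 0.9, 2.5]
finger_gap: 0.197
```

```bash
python3 - <<'E'
from h import *
s=manip.sense();rep(s)
im=manip.snapshot("wrist"); cv2.imwrite("pics/w9.png",im)
E
```

```text
t 16.55 pos [ 0.4652 -0.0283  0.2535] jawyaw -1.8159 fix tilt [-0.0028 -0.007  -0.    ] F [-2.5  0.9  2.5] M [0.09 0.4  1.08] gap 0.197 q [-0.21  0.14  1.74  0.    1.27  1.61]
```

View pics/w9.png

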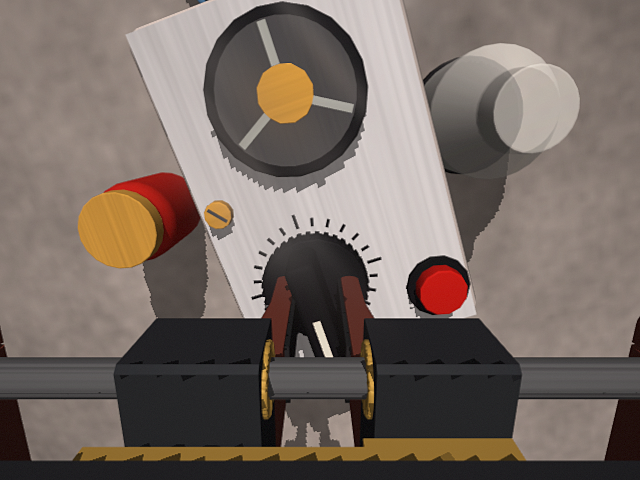

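The picture shows the dial on its stop: the bar no longer follows, and the jaws twist about 0.3 rad on it (gap 17 mm). I'll rotate back until the jaws sit flush again.

>>> jog_arm:
  moves:
    - [[0,0,0],[0,0,0.06],1]
    - [[0,0,0],[0,0,0.06],1]
    - [[0,0,0],[0,0,0.06],1]
    - [[0,0,0],[0,0,0.05],1]
    - [[0,0,0],[0,0,0.03],1]
    - [[0,0,0],[0,0,0],1]
    - [[0,0,0],[0,0,0],1]
    - [[0,0,0],[0,0,0],1]

```text
t: 17.4
ee_pos: [0.4665, -0.0282, 0.2535]
eef_rot: [-0.001, 1.0, 0.011, -0.002]
contact_force: [-1.2, 0.1, 0.1]
finger_gap: 0.145
```

```bash
python3 - <<'E'
from h import *
s=manip.sense();rep(s)
im=manip.snapshot("wrist"); cv2.imwrite("pics/w10.png",im)
E
```

```text
t 17.4 pos [ 0.4665 -0.0282  0.2535] jawyaw -1.5495 fix tilt [-0.0015 -0.0047 -0.    ] F [-1.2  0.1  0.1] M [0.18 0.12 0.34] gap 0.145 q [-0.21  0.14  1.74  0.    1.27  1.34]
```

View pics/w10.png

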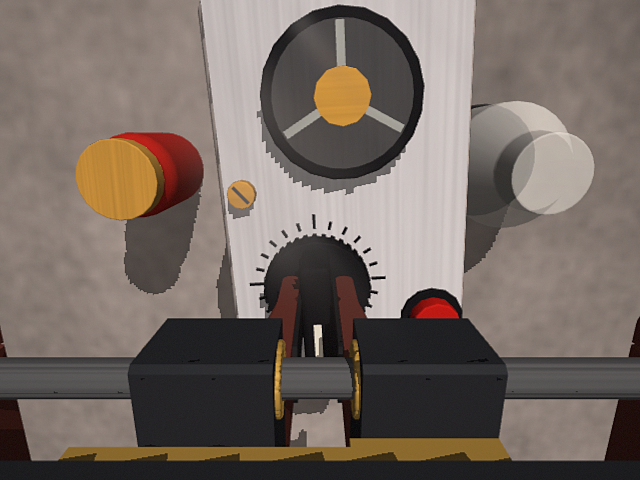

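>>> jog_arm:
  moves:
    - [[0,0,0],[0,0,0.02],1]
    - [[0,0,0],[0,0,0],1]
    - [[0,0,0],[0,0,0],1]
    - [[0,0,0],[0,0,0],1]
    - [[0,0,0],[0,0,0],1]
    - [[0,0,0],[0,0,0],1]
    - [[0,0,0],[0,0,0],1]
    - [[0,0,0],[0,0,0],1]

```text
t: 18.25
ee_pos: [0.4667, -0.0281, 0.2535]
eef_rot: [-0.001, 1.0, 0.021, -0.002]
contact_force: [0.4, 0.1, -0.1]
finger_gap: 0.139
```

```bash
python3 - <<'E'
from h import *
s=manip.sense();rep(s)
im=cv2.imread("pics/w10.png")
s2=dict(s)
cv2.imwrite("pics/w10z.png",cv2.resize(im[150:330,200:400],None,fx=4,fy=3.3,interpolation=cv2.INTER_CUBIC))
C=cam("wrist",s)
t=onplane(C,(342,92),.243);sc=onplane(C,(241,194.5),.241);print(t,sc)
v=t-sc; print("yaw", np.arctan2(v[1],v[0])-np.arctan2(-.047,.039), np.hypot(v[0],v[1]),np.hypot(.047,.039))
E
```

```text
t 18.25 pos [ 0.4667 -0.0281  0.2535] jawyaw -1.5288 fix tilt [-0.0015 -0.0043 -0.    ] F [ 0.4  0.1 -0.1] M [0.22 0.12 0.3 ] gap 0.139 q [-0.21  0.14  1.74  0.    1.27  1.32]
[ 0.5562683  -0.03595003  0.243     ] [0.51142084 0.00663391 0.241     ]
yaw 0.1186397055515861 0.061844050645799516 0.06107372593840988
```

>>> jog_arm:
  moves:
    - [[0,0,0],[0,0,0.05],1]
    - [[0,0,0],[0,0,0.1],1]
    - [[0,0,0],[0,0,0.12],1]
    - [[0,0,0],[0,0,0.12],1]
    - [[0,0,0],[0,0,0.12],1]
    - [[0,0,0],[0,0,0.12],1]
    - [[0,0,0],[0,0,0.12],1]
    - [[0,0,0],[0,0,0.12],1]

```text
t: 19.05
ee_pos: [0.4676, -0.0294, 0.2535]
eef_rot: [0.001, 0.892, 0.452, -0.002]
contact_force: [0.1, 0.2, -0.6]
finger_gap: 0.134
```

>>> jog_arm:
  moves:
    - [[0,0,0],[0,0,0.1],1]
    - [[0,0,0],[0,0,0.1],1]
    - [[0,0,0],[0,0,0.1],1]
    - [[0,0,0],[0,0,0.1],1]
    - [[0,0,0],[0,0,0.1],1]
    - [[0,0,0],[0,0,0.05],1]
    - [[0,0,0],[0,0,0],1]
    - [[0,0,0],[0,0,0],1]

```text
t: 19.85
ee_pos: [0.4685, -0.0297, 0.2535]
eef_rot: [0.001, 0.729, 0.685, -0.0]
contact_force: [0.7, 1.3, -0.1]
finger_gap: 0.137
```

```bash
python3 - <<'E'
from h import *
s=manip.sense();rep(s)
E
```

```text
t 19.85 pos [ 0.4685 -0.0297  0.2535] jawyaw -0.0626 fix tilt [0.0026 0.0014 0.    ] F [ 0.7  1.3 -0.1] M [0.05 0.14 0.11] gap 0.137 q [-0.21  0.14  1.74 -0.    1.26 -0.15]
```

Need +0.12 more.

>>> jog_arm:
  moves:
    - [[0,0,0],[0,0,0.05],1]
    - [[0,0,0],[0,0,0.05],1]
    - [[0,0,0],[0,0,0.04],1]
    - [[0,0,0],[0,0,0],1]
    - [[0,0,0],[0,0,0],1]
    - [[0,0,0],[0,0,0],1]
    - [[0,0,0],[0,0,0],1]
    - [[0,0,0],[0,0,0],1]

```text
t: 20.65
ee_pos: [0.4687, -0.0297, 0.2535]
eef_rot: [0.002, 0.682, 0.732, -0.0]
contact_force: [0.6, 1.3, -1.0]
finger_gap: 0.136
```

```bash
python3 - <<'E'
from h import *
s=manip.sense();rep(s)
for n in ("wrist","side","scene"):
    im=manip.snapshot(n); cv2.imwrite(f"pics/{n}11.png",im)
E
```

```text
t 20.65 pos [ 0.4687 -0.0297  0.2535] jawyaw 0.071 fix tilt [0.0022 0.0022 0.    ] F [ 0.6  1.3 -1. ] M [0.06 0.16 0.06] gap 0.136 q [-0.21  0.14  1.74 -0.    1.26 -0.28]
```

View pics/wrist11.png

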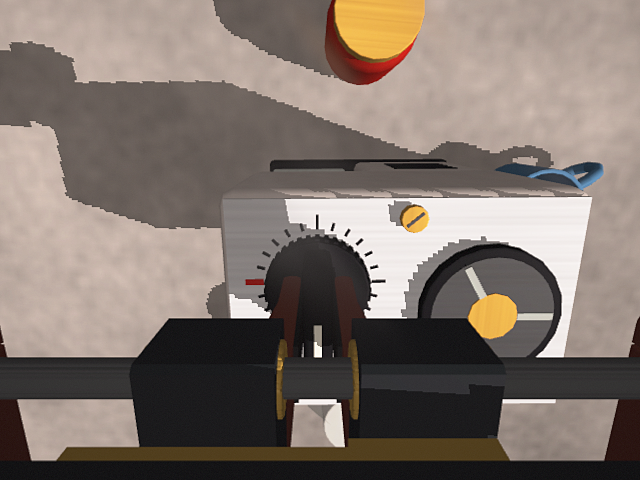

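View pics/scene11.png

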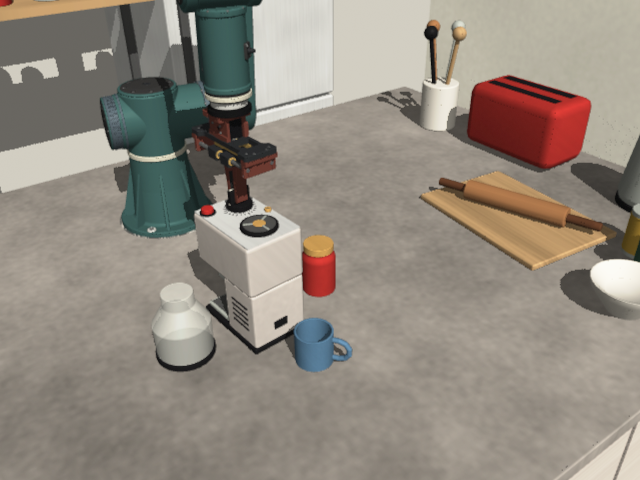

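```bash
python3 - <<'E'
from h import *
s=manip.sense();rep(s);print(s["joint_velocities"].round(4))
print(manip.sign_off())
E
```

```text
t 20.8 pos [ 0.4687 -0.0297  0.2535] jawyaw 0.0714 fix tilt [0.0022 0.0021 0.    ] F [ 0.6  0.8 -0.3] M [0.06 0.08 0.08] gap 0.133 q [-0.21  0.14  1.74 -0.    1.26 -0.28]
[-0.0002  0.0009 -0.0007  0.0013  0.0008 -0.002 ]
the job is handed in; nothing more can be done
None
```

The burrs are zeroed, the dial is backed off about a quarter turn and the gripper is still holding it. I handed the job in at 20.8 s of the 72 s allowed.

- **Button:** I pressed it right down with the shut fingertips, then lifted clear. The wrist picture showed it back up before I touched the dial. The press peaked at about 52 N at the wrist, well above the 5.5 N it needs. That load was on the fingertips only and under the 120 N wrist limit.
- **Stop:** I turned the dial clockwise by about 2.9 rad until it stopped. At the stop I kept turning, so the jaws twisted about 0.3 rad on the bar. I then turned back until they sat flush, at a jaw yaw of −1.51.
- **Back-off:** I turned it anticlockwise to a jaw yaw of +0.071, which is 1.58 rad from the stop against the 1.57 wanted.

**Last checks:**
- The grip opening is 12 mm, flush on the bar, and the arm is still with about 1 N of contact force.
- The wrist picture shows the bar square to the red mark.
- The scene picture shows the hopper, jar and mug where they stood.
- The camera estimates of the grinder's yaw disagreed: 0.07 to 0.09 in the first view, and one short-baseline estimate of 0.12. I therefore took the stop found by touch as the reference.

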